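# Prime the slip pump from the bench switches

### The arm

A 6-joint arm with a two-finger parallel gripper is mounted at the origin on a cart in front of the work surface, level with it; the furniture and walls round the work are solid. World frame = base frame: x ahead of the robot, y to its left, z up, the work surface at z = 0. Lengths are in m, angles in rad, forces in N, time in s.
With the tool pointing down it reaches from about 0.35 to 0.725 m from the base axis. Payload 4.3 kg.
Tool frame: the origin (TCP) lies at the very end of the fingers, on their centre line; the grasp point (between the pads) lies 19 mm behind it; z points along the fingers, y is the line along which they close (so a half turn about z gives the same grasp; the last joint's range is limited). The gripper opens to 85 mm and grips with 20 to 120 N. Pads are 22 mm wide; open, the fingers measure 114 mm over their backs; the gripper's body (76 mm by 85 mm) begins 54 mm behind the grasp point. The pads swing forward as they close: fully open they stand 13 mm farther back than shut.
Start: joints at [-1.234, 0.377, 0.081, 1.274, 0, 1.46], TCP at [0.248, -0.519, 0.231] pointing down, gripper open.
Joint ranges: [-2.72, 2.72], [-0.84, 1.66], [-1.02, 1.22], [-1.77, 2.12], [-1.37, 1.28], [-3.14, 3.14]. Speed limits (rad/s): [2.57, 2.57, 3.14, 3.14, 3.14, 3.14].

### API

Orientations are given as a 3x3 rotation matrix whose columns are the frame's x, y, z axes.
In Python, from cell import bot, viewer gives the robot as it stands.
- The arm moves only by the shell command python3 -m inch 'ROWS' [OPENING] [FORCE]. ROWS is text: rows parted by semicolons, each of 4 numbers parted by spaces: the shift along the tool's x, y, z in m, then the turn about the tool's z in rad. A call has 1 to 8 rows; each row is the pose to reach, as a shift and turn from the pose commanded when the call began, along the tool's axes at that moment; what a row does not reach only later rows make up. A row lasts 1/10 s, in which the tool goes at most 50 mm and 8.59 degrees, less where a joint would pass 70% of its speed; a pose out of reach is approached as far as the arm can. A call with a gripper value outside its range is refused whole. OPENING is the closure in counts, from 0 (fully open) to 255 (shut), set as the call begins (- or left out, the last holds). The fingers move at their own pace and stop on an object; FORCE is the grip in N (left out, the last holds). Time passes only in rows, so rows that repeat a pose let the fingers close. It gives the time, the measured TCP pose, the force, the opening and the grip force at its end, in the units of the state.
- bot.get_state(): the state, without advancing time (a new reading comes with each control period).
- viewer.grab_frame(name): name is "scene" or "top"; returns the picture (480x640x3 uint8, blue, green, red); there is no depth.
- viewer.camera_params(name): a dict with "intrinsics" (3x3 intrinsics, pixels), "rvec" (rotation vector, rad) and "tvec" (3), from world to camera coordinates, as OpenCV has them. Camera axes: x right, y down, z forward; pixel columns grow to the right and rows downward; lengths in m; the calibration is good to about 2 mm. A picture is of the moment at which its call begins. camera_params takes no time and is no camera call.
- bot.sign_off(): hands the job in; it is judged then, once.
The state is a dict: "time_s": time; "q": joint angles; "dq": joint speeds; "joint_efforts": joint torques, N m; "eef_pos": TCP position; "ee_rot": TCP orientation; "contact_force": force on the tool from outside, world axes, zero at the start; "torque": the same for the moment, N m; "gripper_width": finger opening in m; "gripper_force": force on a finger pad.
Only numpy, scipy, OpenCV 4.12 (cv2) and the standard library are available. Lean on these libraries where they do the work, as an engineer would, in place of code of your own. Each camera call takes 0.05 s, during which the arm holds its last target. There are 200 camera calls.

### The job

Prime the slip pump by pressing the bench switches with the fingertips, in this order: press the amber reset button fully in and let it come back out, then press down the raised, white-dotted end of the blue stirrer rocker until it is fully over, then press the green pump button fully in and keep it in: the program finishes while still holding the green button down. Do not press the red stop button or press green before the stirrer is on, and leave the switch stations and the other loose things standing where they are, neither lifted nor pushed along.

Things in the scene. Friction and masses are not known exactly. Their poses are not given: they have to be found in the camera images.
- reset_station: Station of the amber reset button: grey switch station standing loose on the worktable, 90 (its x) x 66 (its y) x 44 mm housing, about 0.6 kg. Origin: centre of its underside; z up. Only to be pressed, not lifted or moved
- reset_top (a point): Amber (orange) push button: 38 mm wide cap standing proud of a black 50 mm collar whose top is 50 mm above the table; cap top 64 mm above the table at rest, 57 mm when fully in. This point is the centre of the cap's top
- reset_button (a joint): Travel of the amber reset button: 0 = out at rest, 0.007 m = fully in; spring return, about 2.3 N to start and 5.4 N fully in
- stir_station: Station of the blue stirrer rocker: grey switch station standing loose on the worktable, 90 (its x) x 66 (its y) x 44 mm housing, about 0.6 kg. Origin: centre of its underside; z up. Only to be pressed, not lifted or moved
- stir_end (a point): Point on top of the raised (off) end of the blue stirrer rocker, a paddle 70 x 32 x 10 mm that lies along its station's x axis and pivots across it at the station's centre, 58 mm above the table. The point is the centre of the white dot, 23 mm from the pivot towards the station's +x end, about 67 mm above the table when off and 58 mm when fully over. The black cheeks either side end 54 mm above the table
- stir_rocker (a joint): Tilt of the rocker: about 0 to 0.04 rad = off (dotted end up), 0.40 = fully over (dotted end down). It has no spring and stays where it is left by friction of 0.04 N m, about 2 N of push at the dot. A flat broad finger bears more on its inner edge as the paddle goes over, so it then needs somewhat more
- pump_station: Station of the green pump button: grey switch station standing loose on the worktable, 90 (its x) x 66 (its y) x 44 mm housing, about 0.6 kg. Origin: centre of its underside; z up. Only to be pressed, not lifted or moved
- pump_top (a point): Green push button: 38 mm wide cap standing proud of a black 50 mm collar whose top is 50 mm above the table; cap top 64 mm above the table at rest, 57 mm when fully in. This point is the centre of the cap's top
- pump_button (a joint): Travel of the green hold-to-run pump button: 0 = out at rest, 0.007 m = fully in; spring return, about 2.3 N to start and 5.4 N fully in
- stop_station: Station of the red stop button (not to be pressed): grey switch station standing loose on the worktable, 90 (its x) x 66 (its y) x 44 mm housing, about 0.6 kg. Origin: centre of its underside; z up. Only to be pressed, not lifted or moved
- stop_top (a point): Red push button: 38 mm wide cap standing proud of a black 50 mm collar whose top is 50 mm above the table; cap top 64 mm above the table at rest, 57 mm when fully in. This point is the centre of the cap's top
- stop_button (a joint): Travel of the red stop button: 0 = out at rest, 0.007 m = fully in; spring return, about 2.3 N to start and 5.4 N fully in
- cup_half_a: White plaster half mould, 84 x 82 x 43 mm, loose bystander; origin at the centre of its underside
- cup_half_b: White plaster half mould, 84 x 82 x 40 mm, loose bystander; origin at the centre of its underside
- stopper_0: White conical plaster stopper, 50 mm wide, 33 mm high, loose bystander; origin at the centre of its underside
- stopper_1: White conical plaster stopper, 42 mm wide, 33 mm high, loose bystander; origin at the centre of its underside
- tape_roll: Roll of masking tape lying flat, 88 mm wide, 19 mm high, loose bystander; origin at the centre of its underside
- mallet: Black rubber mallet with wooden handle lying flat, 84 x 251 x 55 mm, loose bystander; origin at the centre of its underside, handle along its +y

How it is judged:
On the way, in this order (a step that is already met when the one before it is completed fails the run):
1. amber reset button pressed fully in, with the stirrer still off (value of joint reset_button above 0.0055 m and value of joint stir_rocker below 0.15 rad), for 0.05 s.
2. amber reset button back out (value of joint reset_button below 0.0015 m), for 0.05 s.
3. stirrer rocker pressed over, the amber button left out (value of joint stir_rocker above 0.34 rad and value of joint reset_button below 0.0015 m), for 0.1 s.
4. green pump button pressed fully in and held by the fingers (value of joint pump_button above 0.0055 m and contact force between pump_station and the fingers above 2 N), for 0.2 s.
At the end, for the whole second after the job is handed in: The fingers hold the green button at least 5.5 mm in (over 2 N), the rocker is over (above 0.34 rad), the amber and red buttons are out (below 1.5 mm), the stations stand upright (within 0.1 rad) and within 25 mm of where they were, and the other loose things are within 20 mm of where they were (all of step 3 and all of step 4 and value of joint stop_button below 0.0015 m and angle between each of reset_station, pump_station, stop_station, stir_station's own z axis and vertical below 0.1 rad and distance of each of reset_station, pump_station, stop_station, stir_station from where it was at the start of the episode below 0.025 m and distance of each of cup_half_a, cup_half_b, stopper_0, stopper_1, tape_roll, mallet from where it was at the start of the episode below 0.02 m); the arm keeps its last pose, push and grip.
It fails at once if the red stop button is pressed (value of joint stop_button above 0.003 m).
It fails at once if the green button is pressed before the stirrer is on (value of joint pump_button above 0.003 m and value of joint stir_rocker below 0.3 rad).
It fails at once if a switch station is lifted, carried or pushed more than 25 mm (distance of any of reset_station, pump_station, stop_station, stir_station from where it was at the start of the episode above 0.025 m).
It fails at once if a switch station is lifted off the table (height (world z) of any of reset_station, pump_station, stop_station, stir_station above 0.012 m).
It fails at once if another loose thing is moved more than 20 mm (distance of any of cup_half_a, cup_half_b, stopper_0, stopper_1, tape_roll, mallet from where it was at the start of the episode above 0.02 m).
It also fails if it takes over 45 s, if anything falls off the work surface, if the arm or the gripper's body presses on something with over 40 N, if the wrist force passes 120 N, or if a joint passes its speed limit or range.

## Working session

There is one attempt and no reset: what is moved stays moved. The work goes in short steps, Python scripts to look and compute and a shell command to move; the robot and the scene stay as the last step left them, time stands still between calls to the robot, and variables do not carry over. Pictures are saved under pics/ and viewed, at most 10 in all, crops included, and the job is handed in when it is done.

```bash
mkdir -p pics; python3 - <<'E'
from cell import bot, viewer
import cv2,numpy as np
for n in("top","scene"):
    cv2.imwrite(f"pics/{n}0.png",viewer.grab_frame(n))
    p=viewer.camera_params(n);R=cv2.Rodrigues(np.array(p["rvec"]))[0]
    print(n,np.array(p["intrinsics"]).round(1).tolist(),(-R.T@np.array(p["tvec"]).ravel()).round(3),R.round(2).tolist())
s=bot.get_state();print(s)
E
```

```text
top [[534.3, 0.0, 319.0], [0.0, 534.3, 228.1], [0.0, 0.0, 1.0]] [0.394 0.038 1.395] [[-0.03, -1.0, 0.01], [-0.99, 0.02, -0.1], [0.1, -0.01, -0.99]]
scene [[458.0, 0.0, 326.2], [0.0, 458.0, 244.4], [0.0, 0.0, 1.0]] [0.034 0.459 0.981] [[-0.67, -0.75, -0.01], [-0.61, 0.54, -0.58], [0.44, -0.38, -0.81]]
{'time_s': 0.1, 'q': array([-1.23429148e+00,  3.78010588e-01,  7.97656063e-02,  1.27440445e+00,
        7.80305534e-06,  1.46051712e+00]), 'dq': array([ 3.29577775e-03, -2.07415673e-04,  5.37899563e-03,  8.88907047e-05,
       -3.41403698e-04, -1.59985720e-03]), 'joint_efforts': array([ 1.57306375e-03, -4.64694393e+01,  2.70581907e+01,  1.20320343e-02,
       -1.86419004e-05, -4.75201105e-06]), 'eef_pos': array([ 0.24826174, -0.51799098,  0.23044493]), 'ee_rot': array([[ 9.01841338e-01,  4.32066934e-01, -6.04509652e-04],
       [ 4.32067305e-01, -9.01839661e-01,  1.75174445e-03],
       [ 2.11700072e-04, -1.84098441e-03, -9.99998283e-01]]), 'contact_force': array([-0.5721566 , -0.2732203 , -0.09307125]), 'torque': array([ 0.04376026,  0.06529111, -0.01362285]), 'gripper_force': 0.0, 'gripper_width': 0.0858004115545878}
```

View pics/top0.png

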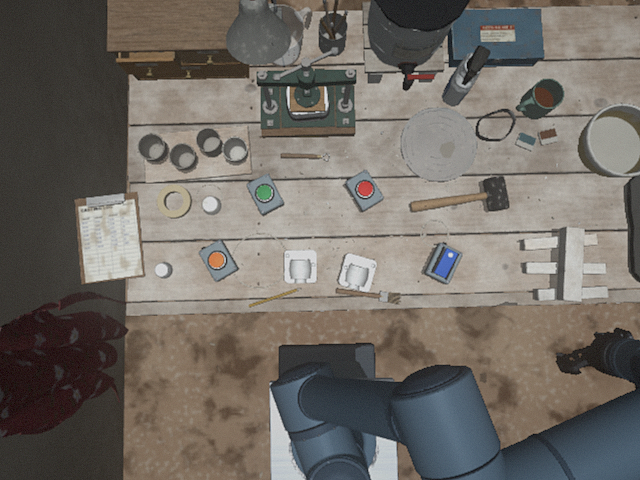

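View pics/scene0.png

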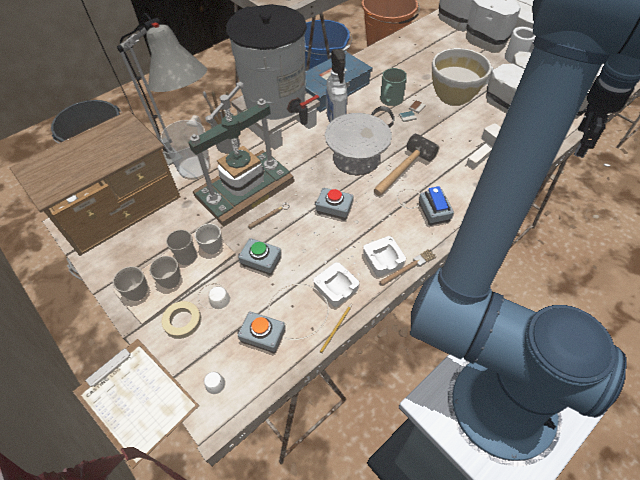

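```bash
cat > h.py <<'E'
import cv2,numpy as np
from cell import bot,viewer
def ray(n,uv):
    p=viewer.camera_params(n);R=cv2.Rodrigues(np.array(p["rvec"]))[0];c=-R.T@np.array(p["tvec"]).ravel()
    return c,R.T@np.linalg.inv(np.array(p["intrinsics"]))@[uv[0],uv[1],1]
def plane(n,uv,z):
    c,d=ray(n,uv);return c+d*(z-c[2])/d[2]
def blobs(im,lo,hi,amin=25):
    m=cv2.inRange(cv2.cvtColor(im,cv2.COLOR_BGR2HSV),lo,hi)
    _,_,st,ce=cv2.connectedComponentsWithStats(m)
    return [(int(s[4]),c) for s,c in zip(st[1:],ce[1:]) if s[4]>=amin]
COL=dict(amber=((8,150,120),(18,255,255)),green=((55,130,60),(75,255,255)),red=((174,150,100),(180,255,255)),red2=((0,170,120),(5,255,255)),blue=((108,150,80),(125,255,255)))
E
python3 - <<'E'
from h import *
for n in("top","scene"):
    im=cv2.imread(f"pics/{n}0.png")
    for k,(lo,hi) in COL.items():
        for a,c in blobs(im,lo,hi):
            print(n,k,a,c.round(1),plane(n,c,.064 if k!="blue" else .063).round(4))
a=cv2.imread("pics/top0.png")[230:295,405:485];b=cv2.imread("pics/scene0.png")[175:240,400:480]
cv2.imwrite("pics/crop.png",cv2.resize(np.hstack([a,b]),None,fx=5,fy=5,interpolation=cv2.INTER_CUBIC))
E
```

```text
top amber 146 [216.  259.6] [0.4596 0.2806 0.064 ]
top blue 52 [450.4 254. ] [ 0.4587 -0.3039  0.063 ]
top blue 67 [443.1 270.1] [ 0.4192 -0.2836  0.063 ]
scene amber 207 [259.6 324.8] [0.4603 0.2808 0.064 ]
scene green 132 [258.2 247.5] [0.6284 0.159  0.064 ]
scene red2 108 [334.2 194.4] [ 0.6318 -0.0957  0.064 ]
scene blue 235 [438.2 198.6] [ 0.4376 -0.2906  0.063 ]
```

View pics/crop.png

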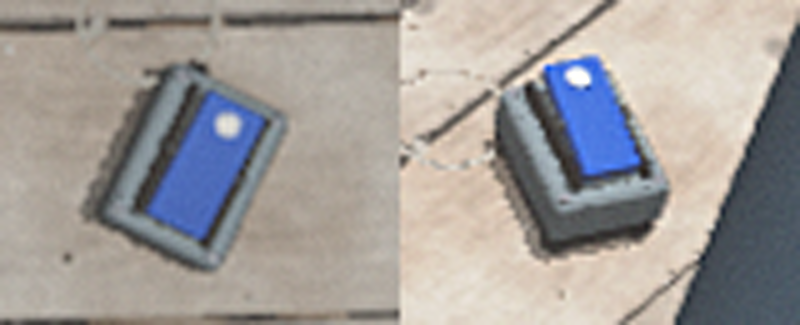

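```bash
python3 - <<'E'
from h import *
s=bot.get_state()
d1=plane("top",(450.6,254.8),.067);d2=plane("scene",(435.6,190.2),.067);print(d1,d2)
# rocker axis from blue mask's min-area rect in top, dot filled
im=cv2.imread("pics/top0.png");m=cv2.inRange(cv2.cvtColor(im,cv2.COLOR_BGR2HSV),(108,120,60),(125,255,255));m[:, :400]=0;m[:,490:]=0;m[:230]=0;m[295:]=0
r=cv2.minAreaRect(cv2.findNonZero(m));P=[plane("top",p,.063)[:2] for p in cv2.boxPoints(r)];print(r,np.round(P,3).tolist())
# circles: green and red in top
hsv=cv2.cvtColor(im,cv2.COLOR_BGR2HSV)
for u,v in((264,192),(365,188)):
    w=hsv[v-12:v+13,u-12:u+13];mm=(w[...,1]>140)&(w[...,2]>60);ys,xs=np.nonzero(mm);print(hsv[v,u],mm.sum(),plane("top",(u-12+xs.mean(),v-12+ys.mean()),.064))
p=bot.get_state();
for t in([.46,.2806],d1[:2]):print((p["ee_rot"].T@np.array([t[0]-p["eef_pos"][0],t[1]-p["eef_pos"][1],0])).round(3))
E
```

```text
[ 0.4566008  -0.30325734  0.067     ] [ 0.45985448 -0.3050411   0.067     ]
((445.7679138183594, 262.6409912109375), (12.854601860046387, 27.43246841430664), 27.758541107177734) [[0.416, -0.26], [0.475, -0.295], [0.46, -0.323], [0.4, -0.288]]
[ 68 110 150] 0 [nan nan nan]
[  0 159 194] 152 [ 0.62985248 -0.09552833  0.064     ]
[ 0.536 -0.629  0.001]
[ 0.281 -0.104  0.   ]<stdin>:10: RuntimeWarning: Mean of empty slice.
  ret = ret.dtype.type(ret / rcount)
```

```bash
python3 -m inch '0.03 -0.01 0 -0.05; 0.07 -0.025 0 -0.12; 0.11 -0.04 0 -0.2; 0.155 -0.055 0 -0.3; 0.2 -0.07 0.02 -0.4; 0.24 -0.085 0.04 -0.5; 0.265 -0.1 0.06 -0.55; 0.281 -0.104 0.07 -0.58' 255 20
python3 -c "
from h import *
s=bot.get_state();print(s['q'].round(2),s['contact_force'])
for t in([.46,.2806],):print((s['ee_rot'].T@np.array([t[0]-s['eef_pos'][0],t[1]-s['eef_pos'][1],0])).round(3))"
```

```text
time_s: 0.9
eef_pos: [0.4568, -0.2997, 0.1589]
ee_rot: [[0.514, 0.858, -0.003], [0.858, -0.514, 0.003], [0.001, -0.004, -1.0]]
contact_force: [-0.8, -0.8, 0.3]
gripper_width: 0.0002
gripper_force: 0.0
[-0.7   0.35 -0.14  1.08  0.    1.41] [-0.75250728 -0.7782527   0.28778497]
[ 0.5   -0.295  0.002]
```

```bash
python3 -m inch '0.02 -0.012 0 0; 0.055 -0.033 0 0; 0.09 -0.053 0 0; 0.13 -0.077 0 0; 0.17 -0.1 0 0; 0.21 -0.124 0 0; 0.25 -0.148 0 0; 0.29 -0.171 0 0'
python3 -m inch '0.04 -0.024 0 0; 0.08 -0.047 0 0; 0.12 -0.071 0 0; 0.155 -0.092 0.02 0; 0.185 -0.11 0.04 0; 0.202 -0.12 0.06 0; 0.21 -0.124 0.07 0; 0.21 -0.124 0.075 0'
python3 -c "
from h import *
s=bot.get_state();print(s['q'].round(2))
for t in([.46,.2806],):print((s['ee_rot'].T@np.array([t[0]-s['eef_pos'][0],t[1]-s['eef_pos'][1],.064-s['eef_pos'][2]])).round(4))
cv2.imwrite('pics/a.png',np.hstack([cv2.resize(viewer.grab_frame('top')[190:310,150:290],None,fx=2.8,fy=4),cv2.resize(viewer.grab_frame('scene')[240:390,180:330],None,fx=2.6,fy=3.2)]))"
```

```text
time_s: 1.7
eef_pos: [0.46, 0.0351, 0.161]
ee_rot: [[0.518, 0.856, -0.001], [0.856, -0.518, -0.0], [-0.0, -0.0, -1.0]]
contact_force: [0.9, 0.1, 0.1]
gripper_width: -0.0002
gripper_force: 0.0
time_s: 2.5
eef_pos: [0.4624, 0.2773, 0.0849]
ee_rot: [[0.516, 0.856, -0.002], [0.856, -0.516, -0.001], [-0.002, -0.001, -1.0]]
contact_force: [0.2, -0.8, 0.3]
gripper_width: -0.0001
gripper_force: 0.0
[ 0.42  0.4  -0.28  0.89 -0.    2.54]
[ 0.0016 -0.0037  0.0209]
```

View pics/a.png

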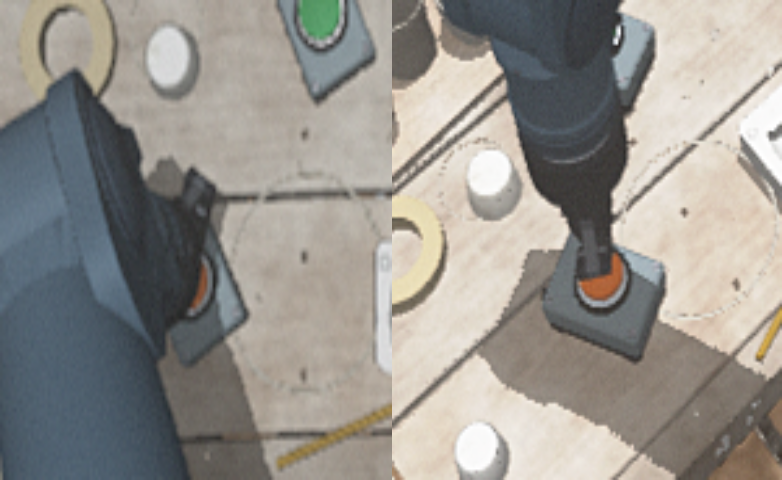

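The crops show the shut fingertips just above the amber cap (right crop about 600,275), with the cap clear around them.

```bash
python3 -m inch '0.002 -0.004 0.005 0; 0.002 -0.004 0.012 0; 0.002 -0.004 0.018 0; 0.002 -0.004 0.022 0; 0.002 -0.004 0.025 0; 0.002 -0.004 0.027 0; 0.002 -0.004 0.0275 0; 0.002 -0.004 0.0275 0'
```

```text
time_s: 3.4
eef_pos: [0.4609, 0.2805, 0.0589]
ee_rot: [[0.518, 0.856, 0.0], [0.856, -0.518, -0.001], [-0.001, 0.001, -1.0]]
contact_force: [-1.7, -1.3, 5.1]
gripper_width: -0.0001
gripper_force: 2.1
```

```bash
python3 -m inch '0 0 0.002 0; 0 0 0.004 0; 0 0 0.004 0; 0 0 0.004 0'
```

```text
time_s: 3.8
eef_pos: [0.4611, 0.2808, 0.0565]
ee_rot: [[0.518, 0.856, 0.001], [0.856, -0.518, -0.0], [0.0, 0.001, -1.0]]
contact_force: [-4.8, -3.9, 17.9]
gripper_width: 0.0001
gripper_force: 8.5
```

```bash
python3 -m inch '0 0 -0.02 0; 0 0 -0.05 0; -0.02 0.012 -0.08 0; -0.055 0.033 -0.09 0; -0.095 0.057 -0.09 0; -0.135 0.081 -0.09 0; -0.175 0.105 -0.09 0; -0.215 0.129 -0.09 0'
python3 -m inch '-0.04 0.024 0 0; -0.08 0.048 0 0; -0.12 0.072 0 0; -0.16 0.096 0 0; -0.2 0.12 0 0; -0.24 0.144 0 0; -0.27 0.162 0 0; -0.288 0.173 0 0'
python3 -m inch '0 0 0.02 0; 0 0 0.04 0; 0 0 0.05 0; 0 0 0.05 0'
python3 - <<'E'
from h import *
s=bot.get_state()
print((s['ee_rot'].T@np.array([.459-s['eef_pos'][0],-.305-s['eef_pos'][1],.067-s['eef_pos'][2]])).round(4))
t=viewer.grab_frame('top');c=viewer.grab_frame('scene')
print(blobs(t,*COL['amber']),blobs(c,*COL['amber']))
cv2.imwrite('pics/b.png',np.hstack([cv2.resize(t[200:300,400:500],None,fx=4,fy=4),cv2.resize(c[150:250,380:480],None,fx=4,fy=4)]))
E
```

```text
time_s: 4.6
eef_pos: [0.4603, 0.0289, 0.1447]
ee_rot: [[0.517, 0.856, 0.001], [0.856, -0.517, 0.001], [0.001, 0.001, -1.0]]
contact_force: [0.5, -1.1, -1.0]
gripper_width: 0.0001
gripper_force: 0.0
time_s: 5.4
eef_pos: [0.4594, -0.3089, 0.1444]
ee_rot: [[0.52, 0.854, 0.002], [0.854, -0.52, -0.001], [0.0, 0.002, -1.0]]
contact_force: [-0.4, 0.6, -0.5]
gripper_width: 0.0002
gripper_force: 0.0
time_s: 5.8
eef_pos: [0.4581, -0.3046, 0.093]
ee_rot: [[0.517, 0.856, -0.002], [0.856, -0.517, 0.003], [0.001, -0.003, -1.0]]
contact_force: [-0.4, 0.7, -0.3]
gripper_width: -0.0001
gripper_force: 0.0
[0.0001 0.0011 0.026 ]
[(144, array([216.        , 259.65277778]))] [(206, array([259.60194175, 324.79126214]))]
```

View pics/b.png

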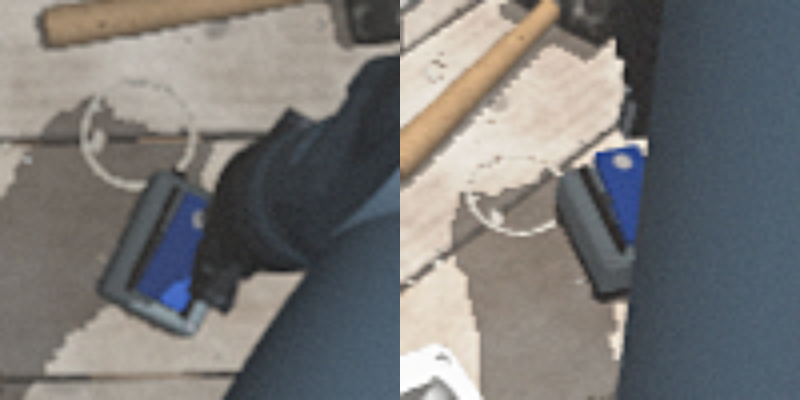

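```bash
python3 - <<'E'
from h import *
s=bot.get_state()
for n,o in(("scene",(380,150)),("top",(400,200))):
    p=viewer.camera_params(n)
    for z in(0,-.026,.03,.06):
        u=cv2.projectPoints(s['eef_pos']+[0,0,z],np.array(p['rvec']),np.array(p['tvec']),np.array(p['intrinsics']),None)[0].ravel();print(n,z,u.round(1),((u-o)*4).round())
c=cv2.imread('pics/b.png')[:240,620:];c=c[:,:180]
cv2.imwrite('pics/b2.png',cv2.resize(cv2.convertScaleAbs(c,alpha=3,beta=10),None,fx=3,fy=2.4))
E
```

```text
scene 0 [437.9 183. ] [232. 132.]
scene -0.026 [436.  189.7] [224. 159.]
scene 0.03 [440.2 174.9] [241. 100.]
scene 0.06 [442.5 166.5] [250.  66.]
top 0 [454.4 253.1] [218. 212.]
top -0.026 [451.7 253.7] [207. 215.]
top 0.03 [457.7 252.4] [231. 209.]
top 0.06 [461.1 251.6] [245. 206.]
```

View pics/b2.png

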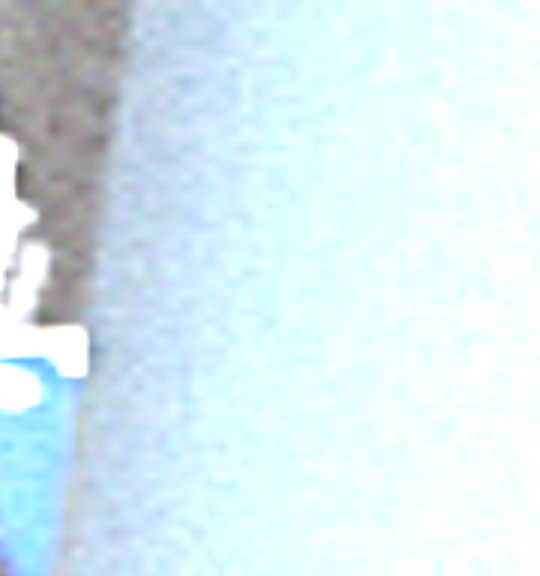

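The finger's end is right behind the dot, where the projection puts it, so I press here.

```bash
python3 -m inch '0 0.003 0.01 0; 0 0.003 0.018 0; 0 0.003 0.022 0; 0 0.003 0.025 0; 0 0.003 0.028 0; 0 0.003 0.031 0; 0 0.003 0.034 0; 0 0.003 0.034 0'
python3 -m inch '0 0 0.0015 0; 0 0 0.003 0; 0 0 0.003 0'
```

```text
time_s: 6.7
eef_pos: [0.4621, -0.3078, 0.0609]
ee_rot: [[0.518, 0.856, 0.001], [0.856, -0.518, -0.001], [-0.0, 0.001, -1.0]]
contact_force: [1.2, -0.6, 1.5]
gripper_width: 0.0003
gripper_force: 0.6
time_s: 7.0
eef_pos: [0.4622, -0.3079, 0.0586]
ee_rot: [[0.518, 0.856, 0.001], [0.856, -0.518, -0.001], [-0.0, 0.002, -1.0]]
contact_force: [0.8, -0.6, 5.6]
gripper_width: 0.0002
gripper_force: 2.9
```

```bash
python3 -m inch '0 0 0.002 0; 0 0 0.003 0; 0 0 0.003 0'
```

```text
time_s: 7.3
eef_pos: [0.4624, -0.308, 0.058]
ee_rot: [[0.517, 0.856, 0.002], [0.856, -0.517, -0.002], [-0.001, 0.003, -1.0]]
contact_force: [-4.2, 3.5, 22.9]
gripper_width: -0.0
gripper_force: 10.5
```

```bash
python3 -m inch '0 0 -0.02 0; 0 0 -0.05 0; 0.02 -0.004 -0.08 0; 0.055 -0.011 -0.085 0; 0.095 -0.019 -0.085 0; 0.135 -0.028 -0.085 0; 0.175 -0.036 -0.085 0; 0.215 -0.044 -0.085 0'
python3 -m inch '0.04 -0.008 0 0; 0.08 -0.016 0 0; 0.12 -0.024 0 0; 0.16 -0.033 0 0; 0.2 -0.041 0 0; 0.24 -0.049 0 0; 0.26 -0.053 0 0; 0.27 -0.055 0 0'
python3 - <<'E'
from h import *
s=bot.get_state();print(s['q'].round(2))
print((s['ee_rot'].T@np.array([.628-s['eef_pos'][0],.159-s['eef_pos'][1],.064-s['eef_pos'][2]])).round(4))
t=viewer.grab_frame('top');c=viewer.grab_frame('scene')
cv2.imwrite('pics/d.png',np.vstack([np.hstack([cv2.resize(t[225:300,400:500],None,fx=4,fy=4),cv2.resize(c[165:240,390:490],None,fx=4,fy=4)]),np.hstack([cv2.resize(t[150:225,220:320],None,fx=4,fy=4),cv2.resize(c[200:275,210:310],None,fx=4,fy=4)])]))
E
```

```text
time_s: 8.1
eef_pos: [0.5343, -0.0989, 0.1391]
ee_rot: [[0.518, 0.855, -0.002], [0.855, -0.518, 0.0], [-0.001, -0.002, -1.0]]
contact_force: [1.2, -1.1, 0.1]
gripper_width: 0.0
gripper_force: 0.0
time_s: 8.9
eef_pos: [0.6272, 0.1607, 0.1386]
ee_rot: [[0.516, 0.857, -0.002], [0.857, -0.516, -0.001], [-0.002, -0.002, -1.0]]
contact_force: [0.3, -0.4, -0.2]
gripper_width: 0.0001
gripper_force: 0.0
[ 0.15  0.56  0.14  1.15 -0.    2.27]
[-0.0009  0.0017  0.0746]
```

View pics/d.png

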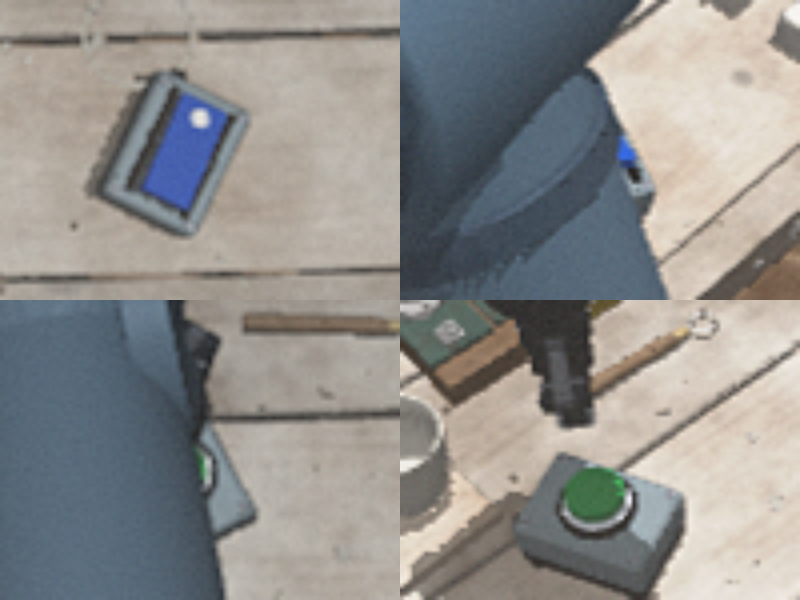

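The rocker lies over: its lighting is even now, and its undotted end stands up in the scene crop (about 625,150). The fingers hang above the green cap (595,495), so I press it next.

```bash
python3 -m inch '-0.001 0.002 0.02 0; -0.001 0.002 0.045 0; -0.001 0.002 0.06 0; -0.001 0.002 0.068 0; -0.001 0.002 0.073 0; -0.001 0.002 0.077 0; -0.001 0.002 0.08 0; -0.001 0.002 0.08 0'
python3 -m inch '0 0 0.002 0; 0 0 0.004 0; 0 0 0.005 0; 0 0 0.005 0; 0 0 0.005 0; 0 0 0.005 0'
```

```text
time_s: 9.8
eef_pos: [0.6294, 0.1565, 0.0605]
ee_rot: [[0.518, 0.855, 0.001], [0.855, -0.518, -0.001], [-0.0, 0.001, -1.0]]
contact_force: [-1.1, -2.5, 3.6]
gripper_width: -0.0001
gripper_force: 1.8
time_s: 10.4
eef_pos: [0.6297, 0.1568, 0.0566]
ee_rot: [[0.518, 0.856, 0.002], [0.856, -0.518, -0.001], [0.001, 0.002, -1.0]]
contact_force: [-3.6, -2.5, 12.2]
gripper_width: 0.0001
gripper_force: 5.8
```

```bash
python3 -m inch '0 0 0.001 0; 0 0 0.001 0; 0 0 0.001 0; 0 0 0.001 0; 0 0 0.001 0'; python3 -c "
from cell import bot
print(bot.sign_off())"
```

```text
time_s: 10.9
eef_pos: [0.6298, 0.1567, 0.0565]
ee_rot: [[0.518, 0.856, 0.003], [0.856, -0.518, -0.001], [0.001, 0.003, -1.0]]
contact_force: [-5.3, -4.1, 17.0]
gripper_width: -0.0
gripper_force: 8.1
the job is handed in; nothing more can be done
None
```

I pressed amber and let it back out, pushed the stirrer rocker over, and handed the job in at about 10.9 s with green held fully in at about 17 N; sign-off gave no verdict, and I did not re-check the loose things at the end.

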